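# Put up the full coin rolls for deposit

### The arm

A 6-joint arm with a two-finger parallel gripper is mounted at the origin on the work surface. World frame = base frame: x ahead of the robot, y to its left, z up, the work surface at z = 0. Lengths are in mm, angles in rad, forces in N, time in s.
With the tool pointing down it reaches from about 350 to 875 mm from the base axis. Payload 4.2 kg.
Tool frame: the origin (TCP) lies on the mounting face of the last link; the fingertips stand 173 mm ahead of it and the grasp point (between the pads) lies grip_point_offset ahead of it (grip_point_offset is the distance from the TCP to the grasp point, in mm); z points along the fingers, y is the line along which they close (so a half turn about z gives the same grasp; the last joint's range is limited). The gripper opens to 85 mm and grips with 20 to 120 N. Pads are 22 mm wide; open, the fingers measure 114 mm over their backs; the gripper's body (76 mm by 85 mm) begins 54 mm behind the grasp point. The pads swing forward as they close: fully open they stand 13 mm farther back than shut.
Start: joints at [-1.069, 0.385, 0.008, 0, -1.194, -0.259], TCP at [150.281, -606.643, 404.712] pointing down, gripper open.
Joint ranges: [-3.14, 3.14], [-1.21, 2.06], [-1.07, 1.41], [-3.16, 2.05], [-2.99, -0.16], [-3.1, 3.1]. Speed limits (rad/s): [2.79, 2.79, 3.14, 3.14, 3.14, 3.14].

### API

Orientations are given as a unit quaternion [x, y, z, w].
In Python, from bench import read_state, get_image, job_done, recognise, place_of, grip_point_offset gives the robot as it stands. The module is installed in compiled form; this text tells all that it offers.
- The arm moves only by the tool carry_out, never from a script. Its arguments are lists of equal length, an entry for each row: "slide": the shift along the tool's x, y, z in m, a list of three; "roll": the turn about the tool's z in degrees; "claw": the finger opening in m, from 0 to 0.0854. A call has 1 to 8 rows; each row is the pose to reach, as a shift and turn from the pose commanded when the call began, along the tool's axes at that moment; what a row does not reach only later rows make up. A row lasts 1/8 s, in which the tool goes at most 62.5 mm and 10.7 degrees, less where a joint would pass 70% of its speed; a pose out of reach is approached as far as the arm can. A call with a gripper value outside its range is refused whole. The fingers move at their own pace and stop on an object; the grip force is fixed at half the most. Time passes only in rows, so rows that repeat a pose let the fingers close. It gives the time, the measured TCP pose, the force, the opening and the grip force at its end, in the units of the state.
- read_state(): the state, without advancing time (a new reading comes with each control period).
- get_image(name): name is "scene" or "side" or "wrist"; returns a dict with "img" (420x560x3 uint8, red, green, blue), "z_map" (420x560 float32, mm along the optical axis (not along the pixel's ray), 0 where there is no reading), "mtx" (3x3 intrinsics, pixels), "world_from_camera" (4x4, takes a point from camera to world coordinates); the wrist camera has in their place "T_tool_cam" (4x4, takes a point from camera to tool coordinates, whose origin is the TCP and whose axes are the flange's). Camera axes: x right, y up, looking along -z (the intrinsics and any distortion apply to the point x, -y, -z); pixel columns grow to the right and rows downward; lengths in mm; the calibration is good to about 2 mm. A picture is of the moment at which its call begins: read the wrist's pose just before it.
- job_done(): hands the job in; it is judged then, once.
Trained networks look in a picture, given as the dict that the camera call returned (one of the last four; its "shot" number tells which), for a name from the list of things; names that differ only in an ending like _2 or _b are one class to them, and where a whole thing is asked for, a point or a joint stands for the part that bears it (a point fixed in the world has none). Each returns a list of dicts, best first, with "conf" (0 to 1); they miss things now and then, are a little off and sometimes report something else, mostly with a low value. They report only what shows in the picture. A call takes as long as a camera call. They do not tell look-alikes from the thing itself.
- recognise(picture, thing): "at" ([column, row] in pixels, amid what is visible of it).
- place_of(picture, thing): "at" ([column, row] in pixels: a listed point, or the origin of a listed thing).
The state is a dict: "clock": time; "joints": joint angles; "joint_vel": joint speeds; "joint_efforts": joint torques, N m; "position": TCP position; "ee_rot": TCP orientation; "contact_force": force on the tool from outside, world axes, zero at the start; "wrist_torque": the same for the moment, N m; "gripper_width": finger opening in mm; "grasp_force": force on a finger pad.
Only numpy, scipy, OpenCV 4.12 (cv2) and the standard library are available. Lean on these libraries where they do the work, as an engineer would, in place of code of your own. Each camera call takes 0.05 s, during which the arm holds its last target. There are 200 camera calls.

### The job

Stand the three full-length coin rolls upright in the coin dishes, one at a time and in this order: the thickest into the largest dish, then the middle one into the middle-sized dish, then the thinnest into the smallest dish. Leave the two half-length rolls and the coffee mug where they stand.

Things in the scene. Friction and masses are not known exactly. Their poses are not given: they have to be found in the camera images.
- roll_thick_mid (a point): the thickest full-length coin roll: a brown-paper cylinder, 36 mm in diameter and 70 mm tall, standing on end, loose, with a brass coin face at its top. The point is its centre, 35 mm above its foot; z is its long axis.
- roll_middle_mid (a point): the middle full-length coin roll: a brown-paper cylinder, 27 mm in diameter and 70 mm tall, standing on end, loose, with a brass coin face at its top. The point is its centre, 35 mm above its foot; z is its long axis.
- roll_thin_mid (a point): the thinnest full-length coin roll: a brown-paper cylinder, 20 mm in diameter and 70 mm tall, standing on end, loose, with a brass coin face at its top. The point is its centre, 35 mm above its foot; z is its long axis.
- half_thick_mid (a point): a half-length coin roll of the same paper, 36 mm in diameter but only 36 mm tall, standing, loose; to be left alone. The point is its centre, 18 mm above its foot.
- half_middle_mid (a point): another half-length coin roll, 27 mm in diameter and only 36 mm tall, standing, loose; to be left alone. The point is its centre, 18 mm above its foot.
- dish_large_floor (a point): the largest round white plastic coin dish, fixed to the table: 76 mm inside diameter, 82 mm outside, rim 14 mm above the table, walls 3 mm. The point is the centre of its inner floor, 4 mm above the table; z up.
- dish_middle_floor (a point): the middle-sized round white plastic coin dish, fixed to the table: 58 mm inside diameter, 64 mm outside, rim 14 mm above the table, walls 3 mm. The point is the centre of its inner floor, 4 mm above the table; z up.
- dish_small_floor (a point): the smallest round white plastic coin dish, fixed to the table: 46 mm inside diameter, 52 mm outside, rim 14 mm above the table, walls 3 mm. The point is the centre of its inner floor, 4 mm above the table; z up.
- mug_mid (a point): a white coffee mug, 68 mm across and 62 mm high, with a handle on its +y side reaching 70 mm from its axis, standing loose beyond the rolls; to be left alone. The point is its centre, 31 mm above its foot.
Things that resemble listed ones, but are neither listed nor needed, are in the scene too. Leave any green, turquoise or yellow look-alike of the part that bears dish_middle_floor alone.

How it is judged:
By the outcome, as a careful person would: the job done as asked, in the order asked, and still so for the second after the job is handed in, with the robot touching nothing.
It also fails if it takes over 90 s, if anything falls off the work surface, if the arm or the gripper's body presses on something with over 40 N, if the wrist force passes 120 N, or if a joint passes its speed limit or range.

## Working session

There is one attempt and no reset: what is moved stays moved. The work goes in short steps, Python scripts to look and compute and a tool call to move; the robot and the scene stay as the last step left them, time stands still between calls to the robot, and variables do not carry over. Pictures are saved under pics/ and viewed, at most 14 in all, crops included, and the job is handed in when it is done.

Besides the shell and the picture viewer there is one more tool, called after "Request:" by a JSON object that holds its "method" and its "body". carry_out: Moves the arm, as the interface text tells. Its arguments: {"type":"object","properties":{"slide":{"type":"array"},"roll":{"type":"array"},"claw":{"type":"array"}},"required":["slide","roll","claw"]}

```bash
mkdir -p pics
cat > h.py <<'E'
import numpy as np, cv2
from bench import *
from scipy.spatial.transform import Rotation as R
def wfc(p,s=None):
    if 'world_from_camera' in p: return np.array(p['world_from_camera'])
    T=np.eye(4);T[:3,:3]=R.from_quat(s['ee_rot']).as_matrix();T[:3,3]=s['position'];return T@np.array(p['T_tool_cam'])
def ray(p,uv,T):
    K=np.array(p['mtx']);d=np.linalg.inv(K)@[uv[0],uv[1],1];return T[:3,:3]@[d[0],-d[1],-d[2]],T[:3,3]
def at_z(p,uv,z,T):
    d,o=ray(p,uv,T);return o+d*(z-o[2])/d[2]
def cloud(p,T):
    K=np.array(p['mtx']);Z=p['z_map'];v,u=np.mgrid[:Z.shape[0],:Z.shape[1]]
    P=np.stack([(u-K[0,2])/K[0,0]*Z,-(v-K[1,2])/K[1,1]*Z,-Z],-1);return P@T[:3,:3].T+T[:3,3]
def save(n,img): cv2.imwrite(f'pics/{n}.png',cv2.cvtColor(img,cv2.COLOR_RGB2BGR))
E
cat > a.py <<'E'
from h import *
s=read_state();print({k:np.round(v,3) for k,v in s.items()},grip_point_offset)
H=dict(roll_thick_mid=35,roll_middle_mid=35,roll_thin_mid=35,half_thick_mid=18,half_middle_mid=18,dish_large_floor=4,dish_middle_floor=4,dish_small_floor=4,mug_mid=31)
for c in ['scene','side']:
    p=get_image(c);save(c+'0',p['img']);T=wfc(p);print(c,p.keys(),T[:3,3].round())
    np.savez(c+'0.npz',C=cloud(p,T),img=p['img'])
    for n,z in H.items():
        print(n,[(np.round(r['at']).astype(int).tolist(),round(r['conf'],2),at_z(p,r['at'],z,T)[:2].round().tolist()) for r in place_of(p,n)])
E
python3 a.py
```

```text
{'clock': np.float64(0.0), 'joints': array([-1.069,  0.386,  0.007, -0.   , -1.194, -0.259]), 'joint_vel': array([-0.002,  0.   ,  0.001, -0.   , -0.001,  0.   ]), 'joint_efforts': array([-2.0000e-03, -3.9229e+01,  1.8840e+01,  4.1860e+00, -5.0000e-03,
       -0.0000e+00]), 'position': array([ 150.264, -606.451,  403.597]), 'ee_rot': array([-0.121,  0.993,  0.001, -0.   ]), 'contact_force': array([-0.69 , -0.122,  0.156]), 'wrist_torque': array([ 0.021, -0.021, -0.034]), 'grasp_force': np.float64(0.0), 'gripper_width': np.float64(85.62)} 154.70000000000002
scene dict_keys(['img', 'z_map', 'mtx', 'world_from_camera', 'shot']) [1007.  681.  834.]
roll_thick_mid [([241, 195], 0.83, [632.0, -66.0])]
roll_middle_mid [([257, 127], 0.78, [471.0, -257.0])]
roll_thin_mid [([277, 239], 0.75, [637.0, 89.0])]
half_thick_mid [([339, 208], 0.62, [465.0, 77.0])]
half_middle_mid [([325, 304], 0.5, [642.0, 262.0])]
dish_large_floor []
dish_middle_floor [([397, 278], 0.87, [480.0, 284.0]), ([441, 259], 0.75, [374.0, 299.0]), ([376, 325], 0.73, [585.0, 342.0]), ([383, 234], 0.57, [427.0, 180.0])]
dish_small_floor [([202, 150], 0.59, [615.0, -291.0])]
mug_mid [([168, 216], 0.76, [793.0, -102.0]), ([199, 147], 0.63, [630.0, -273.0])]
side dict_keys(['img', 'z_map', 'mtx', 'world_from_camera', 'shot']) [ 312. -547.  731.]
roll_thick_mid [([321, 250], 0.62, [628.0, -81.0])]
roll_middle_mid [([293, 366], 0.85, [479.0, -256.0])]
roll_thin_mid [([283, 194], 0.87, [631.0, 78.0])]
half_thick_mid [([207, 228], 0.97, [464.0, 76.0])]
half_middle_mid [([255, 150], 0.63, [645.0, 249.0])]
dish_large_floor [([246, 308], 0.59, [462.0, -114.0])]
dish_middle_floor [([185, 164], 0.78, [489.0, 290.0]), ([221, 136], 0.62, [599.0, 348.0]), ([138, 176], 0.56, [384.0, 299.0])]
dish_small_floor [([382, 355], 0.58, [623.0, -289.0])]
mug_mid [([398, 228], 0.97, [786.0, -96.0])]
```

View pics/scene0.png

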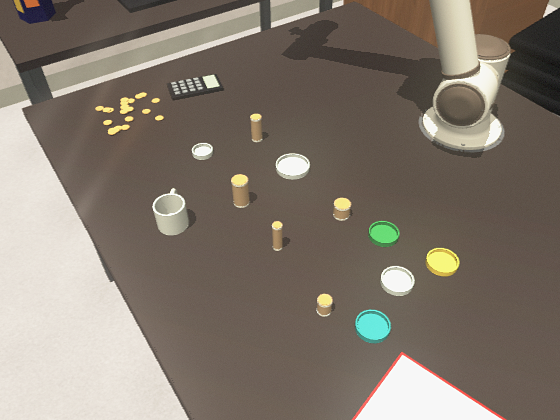

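View pics/side0.png

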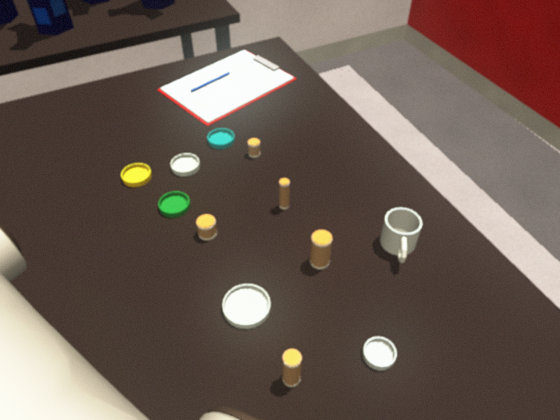

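Both pictures agree. The scene view shows:
- **Full-length rolls:** thick (241,191), middle (257,128) and thin (277,236).
- **Half-length rolls:** (342,208) and (325,304).
- **White dishes:** large (292,166), small (202,151) and middle (397,280).
- **Look-alikes of the middle dish:** green (384,233), yellow (442,262) and turquoise (373,325).
- **Mug:** (171,213).

What could be mistaken for the thick roll is the half thick roll (342,208) or the middle roll (257,128). I choose (241,191), the tall and wide one. Next I refine the positions with depth and check a close crop.

```bash
cat > b.py <<'E'
from h import *
rolls=dict(thick=(630,-73,36),middle=(475,-257,27),thin=(634,84,20),halfT=(465,76,36),halfM=(643,255,27))
dish=dict(large=(462,-114,82),small=(619,-290,52),mid=(484,287,64))
def circ(P,r):
    from scipy.optimize import least_squares
    f=least_squares(lambda c:np.hypot(P[:,0]-c[0],P[:,1]-c[1])-r,P.mean(0),loss='soft_l1');return f.x.round(1),round(float(np.median(abs(f.fun))),1)
for c in ['scene','side']:
    d=np.load(c+'0.npz');C=d['C'].reshape(-1,3)
    for n,(x,y,D) in rolls.items():
        M=C[np.hypot(C[:,0]-x,C[:,1]-y)<45]; M=M[M[:,2]>8]
        if len(M)<5: print(c,n,'none');continue
        zt=np.percentile(M[:,2],97);tp=M[M[:,2]>zt-4][:,:2]
        print(c,n,'ztop',zt.round(1),'topbbox mid',((tp.min(0)+tp.max(0))/2).round(1),'ext',(np.ptp(tp,axis=0)).round(1),'mean',tp.mean(0).round(1),'side fit',circ(M[M[:,2]<zt-6][:,:2],D/2))
    for n,(x,y,D) in dish.items():
        M=C[np.hypot(C[:,0]-x,C[:,1]-y)<70]; print(c,n,len(M)); M=M[(M[:,2]>9)&(M[:,2]<22)]
        if len(M)>5: print('   rim',circ(M[:,:2],D/2-1.5),'bbox',((M.min(0)+M.max(0))/2).round(1),np.ptp(M,axis=0).round(1))
im=np.load('scene0.npz')['img'];save('crop',cv2.resize(im[100:330,160:460],None,fx=2.6,fy=2.6,interpolation=cv2.INTER_CUBIC))
E
python3 b.py
```

```text
scene thick ztop 73.1 topbbox mid [628.6 -75.3] ext [35.7 37.8] mean [629.  -75.7] side fit (array([627.6, -77.2]), 0.8)
scene middle ztop 72.7 topbbox mid [ 476.8 -255.5] ext [25.6 28.2] mean [ 477.5 -254.4] side fit (array([ 476.2, -256.4]), 1.1)
scene thin ztop 72.2 topbbox mid [633.1  82.2] ext [19.6 19.9] mean [633.3  82.4] side fit (array([632.5,  81.5]), 0.6)
scene halfT ztop 39.8 topbbox mid [463.8  83.6] ext [35.4 36.9] mean [464.7  82.5] side fit (array([463.9,  81.1]), 0.9)
scene halfM ztop 39.2 topbbox mid [646.3 261.9] ext [27.5 27.7] mean [646.2 262.7] side fit (array([645.7, 261.8]), 0.5)
scene large 1699
   rim (array([ 465.6, -108.4]), 1.0) bbox [ 466.2 -108.5   14.2] [81.9 84.1 10.2]
scene small 1531
   rim (array([ 620.9, -281.5]), 1.2) bbox [ 620.6 -281.6   13.7] [50.  53.2  9.3]
scene mid 3187
   rim (array([488.8, 290.1]), 0.9) bbox [488.3 290.4  14.5] [64.4 64.1 11.1]
side thick ztop 71.1 topbbox mid [626.5 -77.3] ext [36.2 38.2] mean [626. -78.] side fit (array([627.1, -76.9]), 0.5)
side middle ztop 71.3 topbbox mid [ 475.6 -256.3] ext [26.7 28.7] mean [ 475.3 -256.7] side fit (array([ 475.8, -256. ]), 0.3)
side thin ztop 70.9 topbbox mid [631.   81.2] ext [18.6 22.6] mean [631.5  80.2] side fit (array([632.3,  81.5]), 0.6)
side halfT ztop 37.4 topbbox mid [463.3  80.2] ext [35.1 38.4] mean [462.7  79.9] side fit (array([463.3,  81.2]), 0.5)
side halfM ztop 37.5 topbbox mid [644.7 261.3] ext [26.  27.4] mean [644. 260.] side fit (array([645.5, 262.1]), 0.7)
side large 4497
   rim (array([ 463.9, -110.1]), 0.8) bbox [ 464.5 -110.2   13. ] [81.6 81.2  8. ]
side small 5669
   rim (array([ 618.7, -283.9]), 0.7) bbox [ 618.8 -283.8   12.8] [51.6 51.4  7.3]
side mid 2004
   rim (array([487.1, 288.3]), 1.0) bbox [486.9 289.4  12.5] [62.2 66.4  6.9]
```

View pics/crop.png

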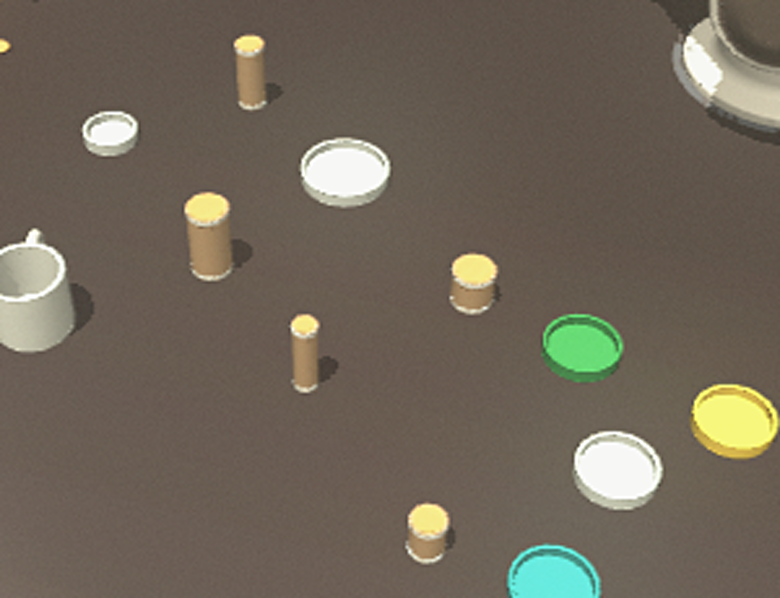

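The crop confirms the choice: the tall, wide thick roll is at crop (209,235), the other two tall rolls are at (250,72) and (305,353), and both halves are clearly shorter.

```bash
cat > go.py <<'E'
import sys
from h import *
s=read_state();Rm=R.from_quat(s['ee_rot']).as_matrix()
print('clock',round(float(s['clock']),2),'pos',np.round(s['position'],1),'w',round(float(s['gripper_width']),1),'g',round(float(s['grasp_force']),1),'j',np.round(s['joints'],2),'tool axes\n',Rm.round(3))
for a in sys.argv[1:]:
    t=np.array(eval(a),float);print(a,'shift m',(Rm.T@(t-s['position'])/1000).round(4))
E
python3 go.py 627.3,-77,340
```

```text
clock 1.0 pos [ 150.3 -606.6  404.7] w 85.7 g 0.0 j [-1.07  0.38  0.01 -0.   -1.19 -0.26] tool axes
 [[-0.971 -0.24   0.   ]
 [-0.24   0.971  0.   ]
 [-0.     0.    -1.   ]]
627.3,-77,340 shift m [-0.5904  0.3994  0.0647]
```

Request:
{"method": "carry_out", "body": {"slide": [[-0.59,0.399,0.065],[-0.59,0.399,0.065],[-0.59,0.399,0.065],[-0.59,0.399,0.065],[-0.59,0.399,0.065],[-0.59,0.399,0.065],[-0.59,0.399,0.065],[-0.59,0.399,0.065]], "roll": [0,0,0,0,0,0,0,0], "claw": [0.085,0.085,0.085,0.085,0.085,0.085,0.085,0.085]}}

```text
clock: 2.0
position: [484.7, -235.0, 359.6]
ee_rot: [-0.121, 0.993, -0.0, 0.0]
contact_force: [0.4, -1.1, 0.1]
gripper_width: 84.7
grasp_force: 0.0
```

```bash
python3 go.py 627.3,-77,340
```

```text
clock 2.0 pos [ 484.7 -235.   359.6] w 84.7 g 0.0 j [-0.15  0.28 -0.27  0.   -1.02 -1.18] tool axes
 [[-0.971 -0.241  0.001]
 [-0.241  0.971 -0.   ]
 [-0.001 -0.001 -1.   ]]
627.3,-77,340 shift m [-0.1764  0.119   0.0196]
```

Request:
{"method": "carry_out", "body": {"slide": [[-0.176,0.119,0.02],[-0.176,0.119,0.02],[-0.176,0.119,0.02],[-0.176,0.119,0.02],[-0.176,0.119,0.02],[-0.176,0.119,0.02]], "roll": [0,0,0,0,0,0], "claw": [0.085,0.085,0.085,0.085,0.085,0.085]}}

```text
clock: 2.75
position: [625.2, -79.6, 339.3]
ee_rot: [-0.121, 0.993, -0.0, -0.0]
contact_force: [-0.0, -0.9, 0.4]
gripper_width: 85.0
grasp_force: 0.0
```

```bash
python3 go.py 627.3,-77,195
cat > w.py <<'E'
import sys
from h import *
s=read_state();p=get_image('wrist');save(sys.argv[1],p['img']);T=wfc(p,s);C=cloud(p,T).reshape(-1,3)
x,y,r=map(float,sys.argv[2:5]);zl,zh=map(float,sys.argv[5:7])
M=C[(np.hypot(C[:,0]-x,C[:,1]-y)<r)&(C[:,2]>zl)&(C[:,2]<zh)]
print(len(M))
if len(M): print('mid',((M.min(0)+M.max(0))/2).round(1),'ext',np.ptp(M,axis=0).round(1),'pct mid',((np.percentile(M,1,axis=0)+np.percentile(M,99,axis=0))/2).round(1),'mean',M.mean(0).round(1))
E
python3 w.py w1 627 -77 45 60 85
```

```text
clock 2.75 pos [625.2 -79.6 339.3] w 85.0 g 0.0 j [ 0.13  0.44 -0.07  0.   -1.06 -1.46] tool axes
 [[-0.971 -0.24  -0.001]
 [-0.24   0.971 -0.   ]
 [ 0.001  0.    -1.   ]]
627.3,-77,195 shift m [-0.0027  0.002   0.1443]
1390
mid [627.1 -76.6  66. ] ext [36.2 36.2 11.8] pct mid [626.7 -76.6  66.6] mean [626.  -76.9  70. ]
```

Request:
{"method": "carry_out", "body": {"slide": [[-0.002,0.003,0],[-0.002,0.003,0.05],[-0.002,0.003,0.1],[-0.002,0.003,0.13],[-0.002,0.003,0.144],[-0.002,0.003,0.144],[-0.002,0.003,0.144],[-0.002,0.003,0.144]], "roll": [0,0,0,0,0,0,0,0], "claw": [0.085,0.085,0.085,0.085,0.085,0.085,0.085,0.05]}}

```text
clock: 3.8
position: [627.5, -75.5, 196.9]
ee_rot: [-0.121, 0.993, -0.0, 0.001]
contact_force: [-0.0, 0.3, -0.5]
gripper_width: 69.8
grasp_force: 0.0
```

Request:
{"method": "carry_out", "body": {"slide": [[0,0,0],[0,0,0],[0,0,0],[0,0,0],[0,0,0],[0,0,0]], "roll": [0,0,0,0,0,0], "claw": [0.042,0.03,0.025,0.025,0.025,0.025]}}

```text
clock: 4.55
position: [627.4, -75.6, 196.2]
ee_rot: [-0.121, 0.993, -0.0, 0.001]
contact_force: [-1.1, -1.4, 5.8]
gripper_width: 34.8
grasp_force: 60.1
```

```bash
python3 go.py 464.7,-109.2,330
```

```text
clock 4.55 pos [627.4 -75.6 196.2] w 34.8 g 60.1 j [ 0.14  0.6  -0.21  0.   -0.76 -1.46] tool axes
 [[-0.971 -0.241  0.001]
 [-0.241  0.971 -0.   ]
 [-0.001 -0.001 -1.   ]]
464.7,-109.2,330 shift m [ 0.1658  0.0065 -0.134 ]
```

Request:
{"method": "carry_out", "body": {"slide": [[0,0,-0.04],[0,0,-0.09],[0,0,-0.134],[0.03,0.001,-0.134],[0.08,0.003,-0.134],[0.13,0.005,-0.134],[0.166,0.006,-0.134],[0.166,0.006,-0.134]], "roll": [0,0,0,0,0,0,0,0], "claw": [0.025,0.025,0.025,0.025,0.025,0.025,0.025,0.025]}}

```text
clock: 5.55
position: [460.8, -110.0, 327.6]
ee_rot: [-0.12, 0.993, 0.001, -0.003]
contact_force: [1.3, -0.3, -4.7]
gripper_width: 34.9
grasp_force: 61.2
```

```bash
python3 go.py 464.7,-109.2,200.5
cat > v.py <<'E'
import sys
from h import *
x,y,r,zl,zh=map(float,sys.argv[1:6])
for c in ['scene','side']:
    p=get_image(c);C=cloud(p,wfc(p)).reshape(-1,3);M=C[(np.hypot(C[:,0]-x,C[:,1]-y)<r)&(C[:,2]>zl)&(C[:,2]<zh)]
    if len(sys.argv)>6: save(sys.argv[6]+c,p['img'])
    if len(M):print(c,len(M),'mid',((np.percentile(M,1,axis=0)+np.percentile(M,99,axis=0))/2).round(1),'z',M[:,2].min().round(1),M[:,2].max().round(1))
E
python3 v.py 464.7 -109.2 45 100 158
```

```text
clock 5.55 pos [ 460.8 -110.   327.6] w 34.9 g 61.2 j [ 0.11  0.21 -0.46 -0.   -0.91 -1.44] tool axes
 [[-0.971 -0.238 -0.006]
 [-0.238  0.971  0.001]
 [ 0.005  0.003 -1.   ]]
464.7,-109.2,200.5 shift m [-0.0046 -0.0005  0.1271]
scene 139 mid [ 464.9 -103.1  144.9] z 132.0 157.6
side 199 mid [ 458.9 -120.9  144.2] z 130.4 157.7
```

Request:
{"method": "carry_out", "body": {"slide": [[-0.004,0,0],[-0.004,0,0.04],[-0.004,0,0.08],[-0.004,0,0.11],[-0.004,0,0.12],[-0.004,0,0.124],[-0.004,0,0.124],[-0.004,0,0.124]], "roll": [0,0,0,0,0,0,0,0], "claw": [0.025,0.025,0.025,0.025,0.025,0.025,0.025,0.025]}}

```text
clock: 6.65
position: [468.8, -108.6, 206.3]
ee_rot: [-0.121, 0.993, -0.0, 0.001]
contact_force: [0.9, -0.4, -4.4]
gripper_width: 34.6
grasp_force: 61.1
```

```bash
python3 go.py 464.7,-109.2,200.5
```

```text
clock 6.65 pos [ 468.8 -108.6  206.3] w 34.6 g 61.1 j [ 0.11  0.4  -0.58  0.   -0.59 -1.44] tool axes
 [[-0.971 -0.241  0.003]
 [-0.241  0.971  0.   ]
 [-0.002 -0.    -1.   ]]
464.7,-109.2,200.5 shift m [0.0042 0.0004 0.0058]
```

Request:
{"method": "carry_out", "body": {"slide": [[0.003,0,0.001],[0.003,0,0.003],[0.003,0,0.004],[0.003,0,0.005],[0.003,0,0.006],[0.003,0,0.006],[0.003,0,0.006]], "roll": [0,0,0,0,0,0,0], "claw": [0.025,0.025,0.025,0.025,0.025,0.025,0.025]}}

```text
clock: 7.52
position: [465.5, -109.3, 200.2]
ee_rot: [-0.121, 0.993, -0.0, 0.0]
contact_force: [-2.4, 1.4, 4.9]
gripper_width: 34.6
grasp_force: 62.2
```

Request:
{"method": "carry_out", "body": {"slide": [[0,0,0],[0,0,0],[0,0,0],[0,0,0],[0,0,0],[0,0,0],[0,0,0],[0,0,0]], "roll": [0,0,0,0,0,0,0,0], "claw": [0.036,0.038,0.042,0.05,0.06,0.075,0.085,0.085]}}

```text
clock: 8.52
position: [465.4, -109.3, 199.3]
ee_rot: [-0.121, 0.993, 0.0, -0.0]
contact_force: [-0.7, 0.4, -0.4]
gripper_width: 85.2
grasp_force: 0.0
```

Request:
{"method": "carry_out", "body": {"slide": [[0,0,-0.01],[0,0,-0.04],[0,0,-0.08],[0,0,-0.12],[0,0,-0.14],[0,0,-0.14],[0,0,-0.14]], "roll": [0,0,0,0,0,0,0], "claw": [0.085,0.085,0.085,0.085,0.085,0.085,0.085]}}

```text
clock: 9.4
position: [464.9, -109.4, 338.7]
ee_rot: [-0.121, 0.993, 0.0, -0.001]
contact_force: [0.3, -0.1, -0.6]
gripper_width: 85.1
grasp_force: 0.0
```

```bash
python3 go.py 476,-256.2,340; python3 w.py w2 465 -109 60 60 90; python3 v.py 465 -109 30 30 90
```

```text
clock 9.4 pos [ 464.9 -109.4  338.7] w 85.1 g 0.0 j [ 0.11  0.2  -0.44 -0.   -0.93 -1.44] tool axes
 [[-0.971 -0.24  -0.001]
 [-0.24   0.971  0.   ]
 [ 0.001  0.001 -1.   ]]
476,-256.2,340 shift m [ 0.0245 -0.1452 -0.0014]
1487
mid [ 465.  -109.4   68.3] ext [36.2 36.3 15.7] pct mid [ 464.8 -109.5   68.8] mean [ 463.8 -109.8   73.7]
scene 341 mid [ 467.9 -107.4   54.4] z 30.2 78.8
side 629 mid [ 464.4 -111.1   53.3] z 30.2 77.0
```

View pics/w2.png

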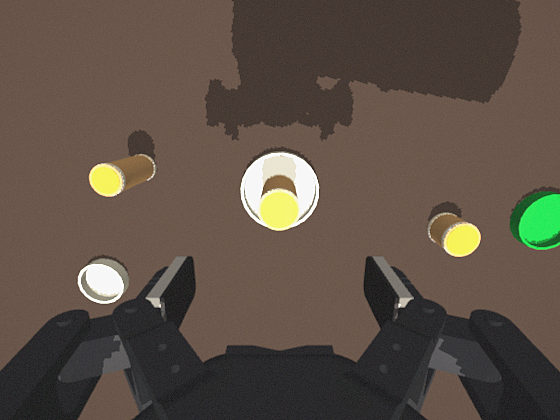

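The wrist view shows the thick roll standing centred in the large dish (dish 279,190, roll top 279,208). The middle roll's top is at (107,180) and is next.

Request:
{"method": "carry_out", "body": {"slide": [[0.008,-0.05,0],[0.016,-0.1,0],[0.025,-0.14,0],[0.025,-0.145,0],[0.025,-0.145,0],[0.025,-0.145,0]], "roll": [0,0,0,0,0,0], "claw": [0.085,0.085,0.085,0.085,0.085,0.085]}}

```text
clock: 10.3
position: [476.0, -255.2, 339.0]
ee_rot: [-0.122, 0.993, 0.0, -0.0]
contact_force: [0.5, 0.2, -0.1]
gripper_width: 85.0
grasp_force: 0.0
```

```bash
python3 go.py 476,-256.2,195;  python3 w.py w3 476 -256 40 60 90
```

```text
clock 10.3 pos [ 476.  -255.2  339. ] w 85.0 g 0.0 j [-0.19  0.3  -0.3  -0.   -0.98 -1.13] tool axes
 [[-0.97  -0.242 -0.001]
 [-0.242  0.97   0.   ]
 [ 0.001  0.    -1.   ]]
476,-256.2,195 shift m [ 0.0002 -0.001   0.144 ]
815
mid [ 475.7 -255.6   66.3] ext [26.9 27.2 12.5] pct mid [ 475.5 -255.8   66.6] mean [ 474.7 -255.9   69.8]
```

Request:
{"method": "carry_out", "body": {"slide": [[0,0,0.04],[0,0,0.09],[0,0,0.13],[0,0,0.144],[0,0,0.144],[0,0,0.144],[0,0,0.144],[0,0,0.144]], "roll": [0,0,0,0,0,0,0,0], "claw": [0.085,0.085,0.085,0.085,0.085,0.07,0.055,0.04]}}

```text
clock: 11.35
position: [476.2, -256.2, 196.3]
ee_rot: [-0.121, 0.993, -0.0, 0.001]
contact_force: [-0.3, 0.7, 0.3]
gripper_width: 40.1
grasp_force: 0.0
```

Request:
{"method": "carry_out", "body": {"slide": [[0,0,0],[0,0,0],[0,0,0],[0,0,0],[0,0,0],[0,0,0]], "roll": [0,0,0,0,0,0], "claw": [0.032,0.025,0.018,0.018,0.018,0.018]}}

```text
clock: 12.1
position: [476.1, -256.1, 195.7]
ee_rot: [-0.121, 0.993, -0.0, 0.0]
contact_force: [-1.6, 3.0, 5.5]
gripper_width: 25.8
grasp_force: 58.5
```

Request:
{"method": "carry_out", "body": {"slide": [[0,0,-0.03],[0,0,-0.07],[0,0,-0.11],[0,0,-0.145],[0,0,-0.15],[0,0,-0.15]], "roll": [0,0,0,0,0,0], "claw": [0.018,0.018,0.018,0.018,0.018,0.018]}}

```text
clock: 12.85
position: [475.4, -255.9, 343.8]
ee_rot: [-0.121, 0.993, 0.001, -0.001]
contact_force: [0.3, -0.6, -2.3]
gripper_width: 25.3
grasp_force: 59.2
```

```bash
python3 go.py 488,289.2,345
```

```text
clock 12.85 pos [ 475.4 -255.9  343.8] w 25.3 g 59.2 j [-0.19  0.3  -0.29 -0.   -0.99 -1.13] tool axes
 [[-0.971 -0.24  -0.002]
 [-0.24   0.971  0.001]
 [ 0.002  0.002 -1.   ]]
488,289.2,345 shift m [-1.429e-01  5.262e-01 -5.000e-04]
```

Request:
{"method": "carry_out", "body": {"slide": [[-0.008,0.03,0],[-0.019,0.07,0],[-0.031,0.115,0],[-0.043,0.16,0],[-0.056,0.205,0],[-0.068,0.25,0],[-0.08,0.295,0],[-0.092,0.34,0]], "roll": [0,0,0,0,0,0,0,0], "claw": [0.018,0.018,0.018,0.018,0.018,0.018,0.018,0.018]}}

```text
clock: 13.85
position: [482.9, 97.4, 342.9]
ee_rot: [-0.121, 0.993, -0.001, -0.002]
contact_force: [0.7, 0.5, -2.9]
gripper_width: 25.7
grasp_force: 59.6
```

Request:
{"method": "carry_out", "body": {"slide": [[-0.012,0.045,0],[-0.024,0.09,0],[-0.035,0.13,0],[-0.046,0.17,0],[-0.05,0.183,0],[-0.051,0.186,0],[-0.051,0.186,0],[-0.051,0.186,0]], "roll": [0,0,0,0,0,0,0,0], "claw": [0.018,0.018,0.018,0.018,0.018,0.018,0.018,0.018]}}

```text
clock: 14.85
position: [488.4, 287.7, 345.1]
ee_rot: [-0.12, 0.993, -0.0, -0.0]
contact_force: [0.1, 0.3, -3.6]
gripper_width: 25.3
grasp_force: 59.7
```

```bash
python3 go.py 488,289.2,200.5; python3 w.py w4 488 289 38 8 22;python3 v.py 488 289 40 100 170
```

```text
clock 14.85 pos [488.4 287.7 345.1] w 25.3 g 59.7 j [ 0.82  0.34 -0.22 -0.   -1.01 -2.15] tool axes
 [[-0.971 -0.239 -0.001]
 [-0.239  0.971 -0.001]
 [ 0.001 -0.    -1.   ]]
488,289.2,200.5 shift m [-1.000e-04  1.600e-03  1.446e-01]
597
mid [487.6 289.7  11.9] ext [63.5 62.8  7.8] pct mid [487.2 289.7  11.7] mean [487.8 289.5  13. ]
scene 121 mid [493.3 289.8 159.3] z 148.2 169.9
side 110 mid [487.3 280.8 158.4] z 147.7 169.4
```

View pics/w4.png

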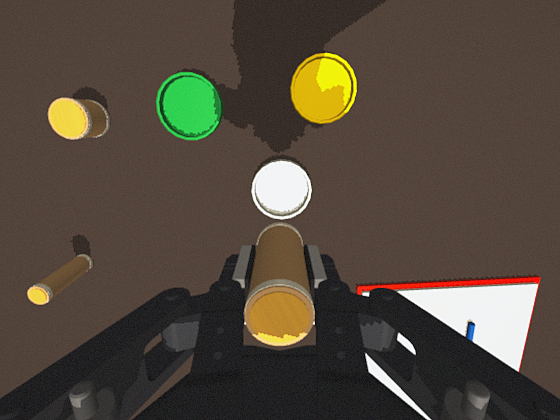

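The wrist view shows the middle roll held at (280,290), with the white middle dish (281,188) below it. Green (190,104) and yellow (323,88) are clear of it.

Request:
{"method": "carry_out", "body": {"slide": [[0,0.002,0.03],[0,0.002,0.07],[0,0.002,0.11],[0,0.002,0.13],[0,0.002,0.137],[0,0.002,0.139],[0,0.002,0.139],[0,0.002,0.139]], "roll": [0,0,0,0,0,0,0,0], "claw": [0.018,0.018,0.018,0.018,0.018,0.018,0.018,0.018]}}

```text
clock: 16.0
position: [488.1, 291.0, 207.3]
ee_rot: [-0.121, 0.993, 0.001, 0.001]
contact_force: [0.0, 0.1, -2.2]
gripper_width: 25.4
grasp_force: 59.7
```

```bash
python3 go.py 487.7,289.4,199.8
```

```text
clock 16.0 pos [488.1 291.  207.3] w 25.4 g 59.7 j [ 0.82  0.51 -0.37  0.   -0.7  -2.15] tool axes
 [[-0.971 -0.241  0.001]
 [-0.241  0.971  0.001]
 [-0.002  0.001 -1.   ]]
487.7,289.4,199.8 shift m [ 0.0008 -0.0015  0.0075]
```

Request:
{"method": "carry_out", "body": {"slide": [[0,-0.001,0.002],[0,-0.001,0.004],[0,-0.001,0.005],[0,-0.001,0.006],[0,-0.001,0.007],[0,-0.001,0.0075],[0,-0.001,0.0075]], "roll": [0,0,0,0,0,0,0], "claw": [0.018,0.018,0.018,0.018,0.018,0.018,0.018]}}

```text
clock: 16.88
position: [488.1, 289.9, 199.8]
ee_rot: [-0.121, 0.993, 0.0, 0.0]
contact_force: [-3.4, -1.2, 4.7]
gripper_width: 25.6
grasp_force: 60.1
```

Contact with the dish floor, so I release, lift clear and look.

Request:
{"method": "carry_out", "body": {"slide": [[0,0,0],[0,0,0],[0,0,0],[0,0,0],[0,0,0],[0,0,0],[0,0,0],[0,0,0]], "roll": [0,0,0,0,0,0,0,0], "claw": [0.027,0.029,0.034,0.042,0.055,0.07,0.085,0.085]}}

```text
clock: 17.88
position: [488.1, 289.8, 198.8]
ee_rot: [-0.121, 0.993, 0.0, 0.0]
contact_force: [-0.3, 0.1, 0.1]
gripper_width: 84.8
grasp_force: 0.0
```

Request:
{"method": "carry_out", "body": {"slide": [[0,0,-0.01],[0,0,-0.04],[0,0,-0.08],[0,0,-0.12],[0,0,-0.14],[0,0,-0.14],[0,0,-0.14]], "roll": [0,0,0,0,0,0,0], "claw": [0.085,0.085,0.085,0.085,0.085,0.085,0.085]}}

```text
clock: 18.75
position: [487.7, 289.5, 338.0]
ee_rot: [-0.121, 0.993, -0.0, -0.001]
contact_force: [-0.3, -0.6, -0.6]
gripper_width: 85.2
grasp_force: 0.0
```

```bash
python3 go.py 632.4,81.5,340; python3 w.py w5 488 289 60 60 90; python3 v.py 488 289 25 30 90
```

```text
clock 18.75 pos [487.7 289.5 338. ] w 85.2 g 0.0 j [ 0.82  0.34 -0.23 -0.   -1.   -2.15] tool axes
 [[-0.971 -0.24  -0.001]
 [-0.24   0.971 -0.001]
 [ 0.002 -0.    -1.   ]]
632.4,81.5,340 shift m [-0.0905 -0.2367 -0.0021]
874
mid [487.9 290.1  68.3] ext [27.5 27.1 16.5] pct mid [487.5 290.1  68.6] mean [486.5 289.8  73.4]
scene 345 mid [489.2 291.1  54.3] z 30.7 77.9
side 271 mid [487.6 288.3  53.1] z 30.4 76.4
```

View pics/w5.png

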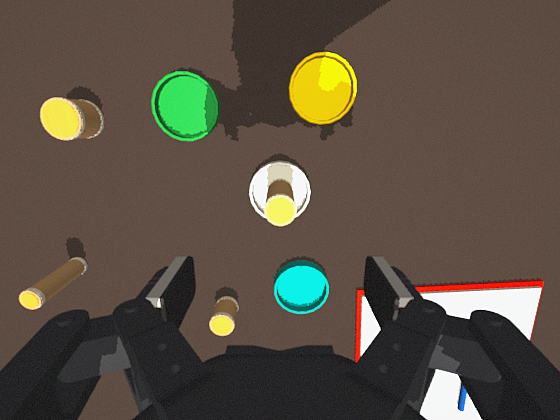

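The middle roll stands in the white dish (280,195). The thin roll, top at (31,299), is next.

Request:
{"method": "carry_out", "body": {"slide": [[-0.015,-0.04,0],[-0.032,-0.085,0],[-0.05,-0.13,0],[-0.067,-0.175,0],[-0.083,-0.217,0],[-0.09,-0.237,0],[-0.09,-0.237,0],[-0.09,-0.237,0]], "roll": [0,0,0,0,0,0,0,0], "claw": [0.085,0.085,0.085,0.085,0.085,0.085,0.085,0.085]}}

```text
clock: 19.9
position: [632.1, 82.1, 338.3]
ee_rot: [-0.121, 0.993, -0.0, -0.001]
contact_force: [-0.2, -0.8, -0.7]
gripper_width: 84.6
grasp_force: 0.0
```

```bash
python3 go.py 632.4,81.5,195;  python3 w.py w6 632 81 40 60 90
```

```text
clock 19.9 pos [632.1  82.1 338.3] w 84.6 g 0.0 j [ 0.38  0.46 -0.05 -0.   -1.06 -1.71] tool axes
 [[-0.971 -0.241 -0.001]
 [-0.241  0.971 -0.   ]
 [ 0.001  0.    -1.   ]]
632.4,81.5,195 shift m [-0.0003 -0.0007  0.1433]
460
mid [632.2  81.7  66.1] ext [20.2 19.9 11.9] pct mid [632.1  81.7  66.8] mean [631.4  81.6  69.6]
```

Request:
{"method": "carry_out", "body": {"slide": [[0,0,0.04],[0,0,0.09],[0,0,0.13],[0,0,0.143],[0,0,0.143],[0,0,0.143],[0,0,0.143],[0,0,0.143]], "roll": [0,0,0,0,0,0,0,0], "claw": [0.085,0.085,0.085,0.085,0.085,0.07,0.05,0.034]}}

```text
clock: 20.95
position: [632.7, 81.4, 196.9]
ee_rot: [-0.121, 0.993, 0.0, 0.001]
contact_force: [-0.2, 0.9, 0.3]
gripper_width: 34.8
grasp_force: 0.0
```

Request:
{"method": "carry_out", "body": {"slide": [[0,0,0],[0,0,0],[0,0,0],[0,0,0],[0,0,0],[0,0,0],[0,0,0]], "roll": [0,0,0,0,0,0,0], "claw": [0.027,0.02,0.012,0.012,0.012,0.012,0.012]}}

```text
clock: 21.82
position: [632.6, 81.5, 196.1]
ee_rot: [-0.121, 0.993, 0.0, 0.0]
contact_force: [-0.7, 1.1, 5.1]
gripper_width: 18.6
grasp_force: 58.4
```

Request:
{"method": "carry_out", "body": {"slide": [[0,0,-0.03],[0,0,-0.07],[0,0,-0.11],[0,0,-0.145],[0,0,-0.15],[0,0,-0.15]], "roll": [0,0,0,0,0,0], "claw": [0.012,0.012,0.012,0.012,0.012,0.012]}}

```text
clock: 22.58
position: [632.0, 81.2, 344.3]
ee_rot: [-0.121, 0.993, 0.0, -0.001]
contact_force: [-0.1, -0.0, -2.3]
gripper_width: 18.9
grasp_force: 58.6
```

```bash
python3 go.py 619.8,-282.7,345
```

```text
clock 22.57 pos [632.   81.2 344.3] w 18.9 g 58.6 j [ 0.38  0.45 -0.04 -0.   -1.08 -1.71] tool axes
 [[-0.971 -0.24  -0.002]
 [-0.24   0.971 -0.   ]
 [ 0.002  0.001 -1.   ]]
619.8,-282.7,345 shift m [ 0.0991 -0.3503 -0.0007]
```

Request:
{"method": "carry_out", "body": {"slide": [[0.008,-0.03,0],[0.02,-0.07,0],[0.033,-0.115,0],[0.045,-0.16,0],[0.058,-0.205,0],[0.071,-0.25,0],[0.083,-0.295,0],[0.093,-0.33,0]], "roll": [0,0,0,0,0,0,0,0], "claw": [0.012,0.012,0.012,0.012,0.012,0.012,0.012,0.012]}}

```text
clock: 23.58
position: [620.9, -263.1, 342.5]
ee_rot: [-0.12, 0.993, 0.001, -0.002]
contact_force: [-0.9, -0.1, -2.0]
gripper_width: 18.6
grasp_force: 58.7
```

Request:
{"method": "carry_out", "body": {"slide": [[0.005,-0.016,0],[0.006,-0.02,0],[0.006,-0.02,0],[0.006,-0.02,0]], "roll": [0,0,0,0], "claw": [0.012,0.012,0.012,0.012]}}

```text
clock: 24.08
position: [620.8, -280.9, 345.7]
ee_rot: [-0.122, 0.993, 0.0, -0.0]
contact_force: [0.4, 0.1, -1.0]
gripper_width: 18.3
grasp_force: 58.8
```

```bash
python3 w.py w7 620 -282 31 8 22;python3 v.py 620 -282 40 100 170; python3 go.py 619.8,-282.7,206.5
```

```text
480
mid [ 619.4 -282.8   11.9] ext [51.5 51.   7.7] pct mid [ 619.1 -282.9   11.8] mean [ 619.4 -282.6   13. ]
scene 64 mid [ 622.1 -276.   159.5] z 149.1 169.6
side 121 mid [ 616.4 -282.8  159.3] z 147.6 169.9
clock 24.23 pos [ 620.7 -281.2  346. ] w 18.5 g 58.8 j [-0.19  0.52  0.08 -0.   -1.13 -1.14] tool axes
 [[-0.97  -0.242  0.   ]
 [-0.242  0.97   0.   ]
 [-0.    -0.    -1.   ]]
619.8,-282.7,206.5 shift m [ 0.0013 -0.0012  0.1395]
```

View pics/w7.png

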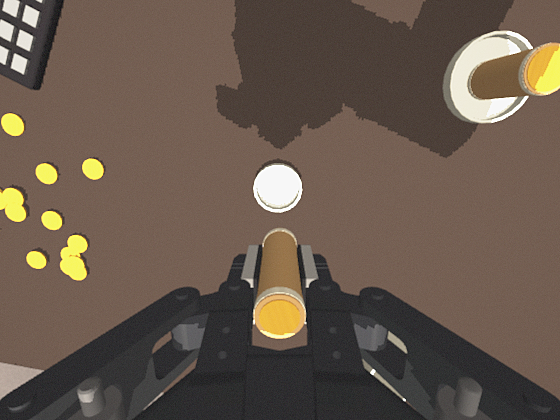

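The view shows the thin roll upright in the fingers (280,280), the small dish (277,187) below it, and the thick roll still standing in its dish (490,78).

Request:
{"method": "carry_out", "body": {"slide": [[0.001,-0.001,0.03],[0.001,-0.001,0.07],[0.001,-0.001,0.11],[0.001,-0.001,0.13],[0.001,-0.001,0.137],[0.001,-0.001,0.139],[0.001,-0.001,0.139],[0.001,-0.001,0.139]], "roll": [0,0,0,0,0,0,0,0], "claw": [0.012,0.012,0.012,0.012,0.012,0.012,0.012,0.012]}}

```text
clock: 25.22
position: [620.1, -283.4, 208.0]
ee_rot: [-0.121, 0.993, -0.0, 0.001]
contact_force: [-0.4, -0.3, -1.2]
gripper_width: 18.5
grasp_force: 58.8
```

```bash
python3 go.py 619.6,-282.7,200.1
```

```text
clock 25.23 pos [ 620.1 -283.4  208. ] w 18.5 g 58.8 j [-0.19  0.65 -0.06  0.   -0.85 -1.14] tool axes
 [[-0.971 -0.241  0.002]
 [-0.241  0.971 -0.   ]
 [-0.002 -0.001 -1.   ]]
619.6,-282.7,200.1 shift m [0.0003 0.0008 0.0079]
```

Request:
{"method": "carry_out", "body": {"slide": [[0,0.0005,0.002],[0,0.0005,0.004],[0,0.0005,0.005],[0,0.0005,0.006],[0,0.0005,0.007],[0,0.0005,0.0075],[0,0.0005,0.0075]], "roll": [0,0,0,0,0,0,0], "claw": [0.012,0.012,0.012,0.012,0.012,0.012,0.012]}}

```text
clock: 26.1
position: [619.7, -282.8, 200.1]
ee_rot: [-0.121, 0.993, -0.0, 0.0]
contact_force: [-2.2, 0.8, 6.2]
gripper_width: 18.5
grasp_force: 58.8
```

Request:
{"method": "carry_out", "body": {"slide": [[0,0,0],[0,0,0],[0,0,0],[0,0,0],[0,0,0],[0,0,0],[0,0,0],[0,0,0]], "roll": [0,0,0,0,0,0,0,0], "claw": [0.02,0.022,0.026,0.034,0.045,0.06,0.08,0.085]}}

```text
clock: 27.1
position: [619.7, -282.9, 199.3]
ee_rot: [-0.121, 0.993, -0.0, 0.0]
contact_force: [-0.2, -0.1, -0.5]
gripper_width: 84.6
grasp_force: 0.0
```

Request:
{"method": "carry_out", "body": {"slide": [[0,0,-0.01],[0,0,-0.04],[0,0,-0.08],[0,0,-0.12],[0,0,-0.14],[0,0,-0.14],[0,0,-0.14]], "roll": [0,0,0,0,0,0,0], "claw": [0.085,0.085,0.085,0.085,0.085,0.085,0.085]}}

```text
clock: 27.98
position: [619.3, -282.7, 338.3]
ee_rot: [-0.121, 0.993, 0.001, -0.001]
contact_force: [-0.3, 0.2, 0.1]
gripper_width: 84.7
grasp_force: 0.0
```

```bash
python3 w.py w8 620 -283 60 60 90; python3 v.py 620 -283 20 30 90 fin; python3 go.py
```

```text
510
mid [ 619.7 -282.7   68.2] ext [20.1 20.2 16. ] pct mid [ 619.5 -282.7   68.4] mean [ 618.4 -283.    73. ]
scene 154 mid [ 621.2 -280.6   53.6] z 30.2 80.7
side 320 mid [ 618.6 -283.7   53.1] z 30.1 77.2
clock 28.12 pos [ 619.5 -282.8  337.6] w 85.1 g 0.0 j [-0.19  0.53  0.07 -0.   -1.11 -1.14] tool axes
 [[-0.971 -0.24  -0.003]
 [-0.24   0.971  0.001]
 [ 0.003  0.001 -1.   ]]
```

View pics/finscene.png

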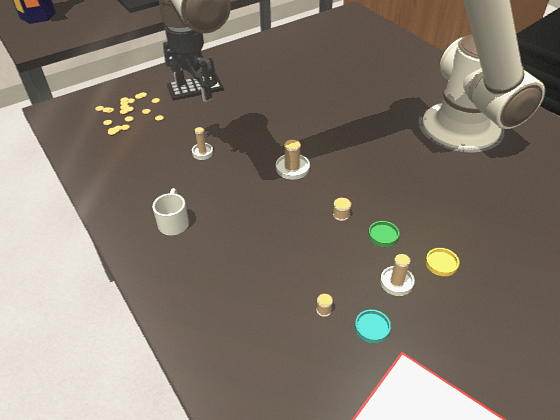

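View pics/w8.png

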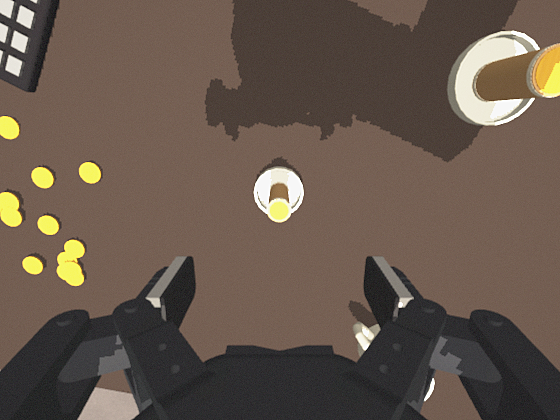

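All three rolls stand upright in their dishes in the scene view, at (201,142), (292,157) and (401,270). The half rolls, the mug and the look-alike dishes haven't moved, and the gripper is clear of everything.

```bash
python3 -c "from bench import *;print(job_done())"
```

```text
the job is handed in; nothing more can be done
None
```

The three full-length rolls stand upright in their matching white dishes, placed thickest to thinnest, with the half rolls, mug and look-alike dishes left where they stood, and the job is handed in at about 28 s.

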